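# Start and run home the wing nut of a wheel stand

### The job

The wing nut only sits loose on the end of the wheel stand's upright axle. Without lifting it, turn it backward (anticlockwise from above) until you feel it drop into the start of the thread, then turn it forward and run it down until the wheel is pressed fully onto its stop and the nut comes up snug, without forcing it in any direction. Let go of the nut and leave the other things on the bench where they are.

Things in the scene. Friction and masses are not known exactly. Their poses are not given: they have to be found in the camera images.
- axle_foot (a point): Foot of the wheel stand: fixed grey disc, 170 mm across, 12 mm high. This point: on the axle's centre line at bench level, z up. The fixed upright steel axle ends in a cone 103 to 107 mm above the bench (it differs each time), with three upright guide ribs 36 mm across near its end.
- axle_end (a point): On the axle's centre line, 82 mm above the bench; the thread crest is 79 to 83 mm up (this yaw says nothing of the thread's). Right-hand thread, 3 starts 120 deg apart, lead 25.5 mm a turn, turned differently each time. Each start is a gap in a level crest, closed on its anticlockwise side by a guide rib. Inside the nut are 3 lugs, now on the crest between ribs: turned clockwise they jam on the ribs; anticlockwise they come over the gaps.
- nut_wings (a point): Wing nut, cast aluminium, 0.21 to 0.33 kg, loose, 80 mm high: round hub 48 mm across, 47 mm high, open only below; on top one upright wing bar through the axis, 64 long, 12 thick, 33 high. This point: on the axis, mid-length of the bar, 11 mm below its top, 22 above the hub's top, 69 above the underside. x along the bar, y across it, z up. At the start it is 148 to 151 mm above the bench.
- nut_foot (a point): Middle of the nut's underside, 79 to 82 mm up at the start. Turned back 20 to 75 deg it drops about 7 mm; some 25 deg farther a rib stops it. Then it threads on clockwise: meets the wheel at 70 mm, is home at 66 mm, 90 to 160 deg after the drop. Springs resist the last 55 deg (up to 0.3 N m), then it turns hard: 0.4 to 0.7 N m is snug. About 1 mm of side play on the axle.
- wheel (a joint): How far the wheel is pressed down, in m: 0 is up, 0.004 on its stop. The wheel (132 mm across, black tyre, 34 mm thick, steel boss 54 mm across, its top 70 mm above the bench when up) lies flat round the axle below the nut on a spring: about 4 N starts it down, 12 N brings it to the stop.
Things that resemble listed ones, but are neither listed nor needed, are in the scene too. Of the things like the part that bears nut_wings, leave any that is red; of the rest the smaller one is meant.

How it is judged (in metres and radians):
On the way:
1. the nut has been turned back and has dropped into the start of the thread (z of nut_wings in the frame of axle_foot below 0.1458 m and horizontal distance between nut_wings and axle_foot below 0.006 m and value of joint wheel below 0.002 m), for 0.1 s.
At the end, for the whole second after the job is handed in: The nut is run down on the axle (its point 131 to 137.5 mm above the foot, within 5 mm of the axle's centre line, upright within 0.1 rad) and holds the wheel down by at least 3.2 of its 4 mm, pressing on it with over 15 N, after it has been let go (contact force between nut and wheel above 15 N and value of joint wheel above 0.0032 m and z of nut_wings in the frame of axle_foot between 0.131 and 0.1375 m and horizontal distance between nut_wings and axle_foot below 0.005 m and angle between nut_wings's own z axis and vertical below 0.1 rad); the robot touches nothing.
It fails at once if the nut was lifted (its point over 157 mm above the foot) (z of nut_wings in the frame of axle_foot above 0.157 m).
It fails at once if the nut was forced hard against the axle (over 75 N) (contact force between nut and axle above 75 N).
It fails at once if bystanders were disturbed (moved more than 25 mm) (distance of any of tape, wrench, bearing, bush, tray, pot, driver from where it was at the start of the episode above 0.025 m).
It also fails if it takes over 67 s, if anything falls off the work surface, if the arm or the gripper's body presses on something with over 40 N, if the wrist force passes 120 N, or if a joint passes its speed limit or range.

### The arm

A 6-joint arm with a two-finger parallel gripper is mounted at the origin on the work surface. World frame = base frame: x ahead of the robot, y to its left, z up, the work surface at z = 0. Lengths are in mm, angles in degrees, forces in N, time in s.
With the tool pointing down it reaches from about 300 to 875 mm from the base axis. Payload 6.4 kg.
Tool frame: the origin (TCP) lies at the very end of the fingers, on their centre line; the grasp point (between the pads) lies 19 mm behind it; z points along the fingers, y is the direction in which the jaws open and shut (so a half turn about z gives the same grasp; the last joint's range is limited). The gripper opens to 85 mm and grips with 20 to 120 N. Pads are 22 mm wide; open, the fingers measure 114 mm over their backs; the gripper's body (76 mm by 85 mm) begins 54 mm behind the grasp point. The pads swing forward as they close: fully open they stand 13 mm farther back than shut.
Start: joints at [51.606, 10.359, 92.074, -0, 77.567, -11.82], TCP at [257.218, 514.276, 231.288] pointing down, gripper open.
Joint ranges: [-171.53, 171.53], [-51.25, 118.39], [17.06, 147.69], [-65.23, 245.23], [0, 150.52], [-178.68, 178.68]. Speed limits (degrees/s): [147.25, 147.25, 172.46, 180, 180, 180].

### API

Orientations are given as [roll, pitch, yaw] about the fixed x, y, z axes, in that order (R = Rz(yaw) Ry(pitch) Rx(roll)).
In Python, from cell import bot gives the robot as it stands. The module is installed in compiled form; this text tells all that it offers.
- The arm moves only by the tool step_arm, never from a script. Its argument "steps" is a list of rows, each an object of numbers: "tx", "ty", "tz": the shift along the tool's x, y, z in mm; "ax", "ay", "az": the turn, a rotation vector about the tool's x, y, z in rad. A call has exactly 10 rows; each row is the pose to reach, as a shift and turn from the pose commanded when the call began, along the tool's axes at that moment; what a row does not reach only later rows make up. A row lasts 1/8 s, in which the tool goes at most 62.5 mm and 10.7 degrees, less where a joint would pass 70% of its speed; a pose out of reach is approached as far as the arm can. A call with a gripper value outside its range is refused whole. "jaw" is the closure, from -1 (fully open) to 1 (shut), set as the call begins (left out, the last holds). The fingers move at their own pace and stop on an object; "newtons" is the grip in N (left out, the last holds). Time passes only in rows, so rows that repeat a pose let the fingers close, or fill a call up. It gives the time, the measured TCP pose, the force and the opening at its end, in the units of the state.
- bot.get_state(): the state, without advancing time (a new reading comes with each control period).
- bot.capture(name): name is "side" or "top"; returns a dict with "img" (400x640x3 uint8, blue, green, red), "mtx" (3x3 intrinsics, pixels), "rvec" (rotation vector, rad) and "tvec" (3), from world to camera coordinates, as OpenCV has them. Camera axes: x right, y down, z forward; pixel columns grow to the right and rows downward; lengths in mm; the calibration is good to about 2 mm. A picture is of the moment at which its call begins. There is no depth.
- bot.job_done(): hands the job in, once; it reports no verdict.
The state is a dict: "clock": time; "joints": joint angles; "dq": joint speeds; "joint_efforts": joint torques, N m; "ee_pos": TCP position; "orientation": TCP orientation; "wrist_force": force on the tool from outside, world axes, zero at the start; "torque": the same for the moment, N m; "width": finger opening in mm.
Only numpy, scipy, OpenCV 4.12 (cv2) and the standard library are available. Lean on these libraries where they do the work, as an engineer would, in place of code of your own. Each camera call takes 0.05 s, during which the arm holds its last target.

## Working session

There is one attempt and no reset: what is moved stays moved. The work goes in short steps, Python scripts to look and compute and a tool call to move; the robot and the scene stay as the last step left them, time stands still between calls to the robot, and variables do not carry over. Pictures are saved under pics/ and viewed, and the job is handed in when it is done.

Besides the shell and the picture viewer there is one more tool, called after "Emit:" by a JSON object that holds its "name" and its "arguments", one argument or row to a line. step_arm: Moves the arm, as the interface text tells. Its arguments: {"type":"object","properties":{"steps":{"type":"array"},"jaw":{"type":"number"},"newtons":{"type":"number"}},"required":["steps"]}

```bash
mkdir -p pics; cat > h.py <<'E'
import numpy as np, cv2, pickle
from cell import bot
def cap(n,fn):
    c=bot.capture(n); cv2.imwrite(f'pics/{fn}.png',c['img']); pickle.dump(c,open(f'pics/{fn}.pkl','wb')); return c
def load(fn): return pickle.load(open(f'pics/{fn}.pkl','rb'))
def ray(c,u,v):
    R=cv2.Rodrigues(np.array(c['rvec'],float))[0]; t=np.array(c['tvec'],float).ravel()
    p=cv2.undistortPoints(np.array([[[u,v]]],float),np.array(c['mtx'],float),None).ravel()
    return -R.T@t, R.T@np.array([p[0],p[1],1])
def atz(c,u,v,z):
    o,d=ray(c,u,v); return o+d*(z-o[2])/d[2]
def proj(c,P):
    return cv2.projectPoints(np.array(P,float).reshape(-1,3),np.array(c['rvec'],float),np.array(c['tvec'],float),np.array(c['mtx'],float),None)[0].reshape(-1,2)
def crop(fn,x0,y0,x1,y1,s,out):
    im=cv2.imread(f'pics/{fn}.png')[y0:y1,x0:x1]; cv2.imwrite(f'pics/{out}.png',cv2.resize(im,None,fx=s,fy=s,interpolation=cv2.INTER_CUBIC))
E
python3 - <<'E'
from h import *
print(bot.get_state())
cap('side','s0');c=cap('top','t0')
E
```

```text
{'clock': 0.0, 'joints': array([ 5.16061095e+01,  1.04034964e+01,  9.21294153e+01, -1.29242542e-03,
        7.75664028e+01, -1.18202864e+01]), 'dq': array([-0.05321832, -0.00673313, -0.01729172, -0.02153664,  0.13501588,
       -0.03358368]), 'joint_efforts': array([ 1.12102989e-03, -4.44864464e+01, -3.51340449e+01, -1.81374821e-04,
        8.96394427e-03, -7.33177853e-05]), 'ee_pos': array([256.8804975 , 513.83665   , 230.38730982]), 'orientation': array([-1.79902533e+02, -1.91089502e-02,  1.53426659e+02]), 'wrist_force': array([0.1599534 , 0.42735231, 0.13009952]), 'torque': array([ 0.02493525, -0.02674846,  0.01759123]), 'width': 85.11765532685128}
```

View pics/s0.png

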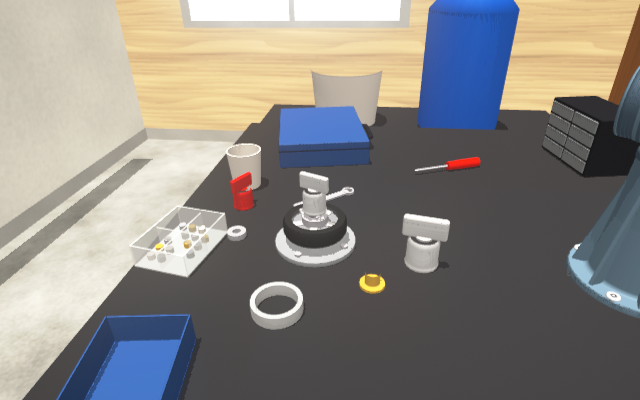

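View pics/t0.png

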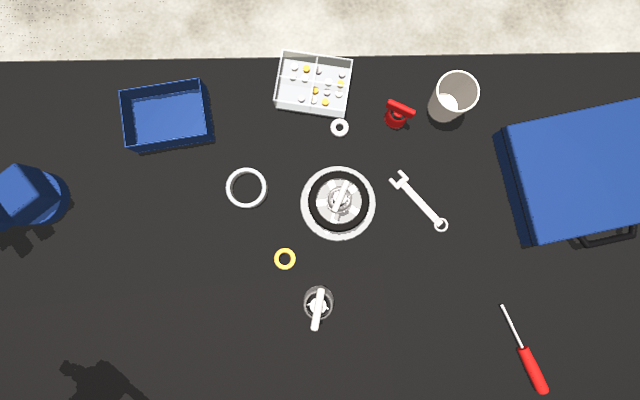

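```bash
python3 - <<'E'
from h import *
t=load('t0');s=load('s0')
print(ray(t,320,200)[0],ray(s,320,200)[0],t['mtx'][0],s['mtx'][0])
print(atz(t,338,203,12),atz(t,340,199,160), proj(t,[0,0,0]))
crop('t0',290,150,390,250,6,'t0c'); crop('s0',265,160,365,270,5.4,'s0c')
E
```

```text
[525.01673126 -21.84892589 840.36234332] [486.68293869 668.82226539 513.25550972] [370.10238036   0.         324.12735888] [417.84666298   0.         319.42527331]
[597.58004178 -52.36877349  12.        ] [591.97816731 -50.74013531 160.        ] [[318.17807623 483.0433009 ]]
```

View pics/t0c.png

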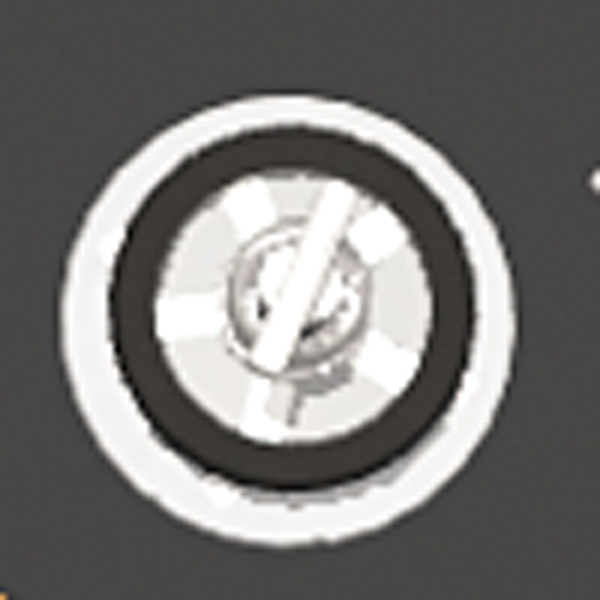

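View pics/s0c.png

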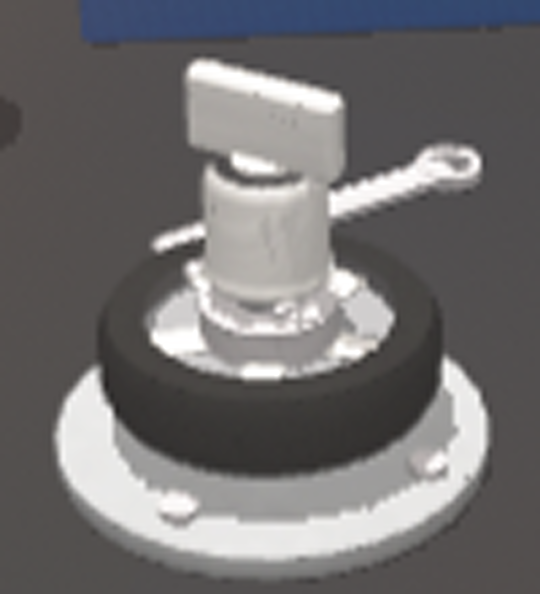

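```bash
python3 - <<'E'
from h import *
t=load('t0');s=load('s0')
k=lambda u,v:(290+u/6-.4,150+v/6-.4)
for n,z,ps in [('disc',12,[(62,320),(515,320),(289,93),(289,547)]),('tyre',61,[(109,308),(475,308),(292,125),(292,490)]),('boss',70,[(155,308),(432,308)]),('bar',160,[(346,186),(266,368),(330,180),(357,190),(250,362),(286,372)])]:
    P=[atz(t,*k(*p),z) for p in ps]; print(n,np.round(P,1).tolist())
m=lambda u,v:(265+u/5.4-.4,160+v/5.4-.4)
for p in [(190,66),(343,98),(265,82)]: print('side',atz(s,*m(*p),160))
print(proj(s,[596,-50,160]),proj(s,[596,-50,12]))
E
```

```text
disc [[599.0, 33.2, 12.0], [596.5, -136.4, 12.0], [683.9, -53.4, 12.0], [513.2, -50.4, 12.0]]
tyre [[598.6, 13.3, 61.0], [596.7, -115.7, 61.0], [662.9, -52.4, 61.0], [533.7, -50.1, 61.0]]
boss [[597.5, -3.1, 70.0], [596.1, -99.6, 70.0]]
bar [[626.1, -64.8, 160.0], [570.1, -39.2, 160.0], [628.0, -59.9, 160.0], [624.8, -68.2, 160.0], [572.0, -34.3, 160.0], [568.7, -45.3, 160.0]]
side [627.66097215 -56.95685482 160.        ]
side [569.64165321 -36.76036139 160.        ]
side [598.74299278 -46.65156507 160.        ]
[[315.3300846  174.08840159]] [[316.7699881  237.42328575]]
```

Emit:
{"name": "step_arm", "arguments": {
  "steps": [
    {"tx":-15,"ty":-9},
    {"tx":-50,"ty":-32},
    {"tx":-100,"ty":-63},
    {"tx":-150,"ty":-95},
    {"tx":-200,"ty":-127},
    {"tx":-250,"ty":-158},
    {"tx":-300,"ty":-190},
    {"tx":-350,"ty":-222},
    {"tx":-400,"ty":-254},
    {"tx":-440,"ty":-279}
  ],
  "jaw": -0.4,
  "newtons": 20
}}

```text
validation failed for argument at $.st...
```

Emit:
{"name": "step_arm", "arguments": {
  "steps": [
    {"tx":-40,"ty":-25},
    {"tx":-75,"ty":-48,"az":-0.05},
    {"tx":-100,"ty":-65,"az":-0.096},
    {"tx":-113,"ty":-72,"az":-0.096},
    {"tx":-118,"ty":-75,"az":-0.096},
    {"tx":-118,"ty":-75,"az":-0.096},
    {"tx":-118,"ty":-75,"az":-0.096},
    {"tx":-118,"ty":-75,"az":-0.096},
    {"tx":-118,"ty":-75,"az":-0.096},
    {"tx":-118,"ty":-75,"az":-0.096}
  ]
}}

```text
validation failed for argument at $.st...
```

Emit:
{"name": "step_arm", "arguments": {
  "steps": [
    {"tx":-15,"ty":-9,"tz":0,"ax":0,"ay":0,"az":0},
    {"tx":-50,"ty":-32,"tz":0,"ax":0,"ay":0,"az":0},
    {"tx":-100,"ty":-63,"tz":0,"ax":0,"ay":0,"az":0},
    {"tx":-150,"ty":-95,"tz":0,"ax":0,"ay":0,"az":0},
    {"tx":-200,"ty":-127,"tz":0,"ax":0,"ay":0,"az":0},
    {"tx":-250,"ty":-158,"tz":0,"ax":0,"ay":0,"az":0},
    {"tx":-300,"ty":-190,"tz":0,"ax":0,"ay":0,"az":0},
    {"tx":-350,"ty":-222,"tz":0,"ax":0,"ay":0,"az":0},
    {"tx":-400,"ty":-254,"tz":0,"ax":0,"ay":0,"az":0},
    {"tx":-440,"ty":-279,"tz":0,"ax":0,"ay":0,"az":0}
  ],
  "jaw": -0.4,
  "newtons": 20
}}

```text
clock: 1.35
ee_pos: [526.4, 64.7, 231.3]
orientation: [-180.0, 0.0, 153.3]
wrist_force: [0.5, 0.2, -0.2]
width: 59.6
```

Emit:
{"name": "step_arm", "arguments": {
  "steps": [
    {"tx":-40,"ty":-25,"tz":0,"ax":0,"ay":0,"az":0},
    {"tx":-75,"ty":-48,"tz":0,"ax":0,"ay":0,"az":-0.05},
    {"tx":-100,"ty":-65,"tz":0,"ax":0,"ay":0,"az":-0.096},
    {"tx":-113,"ty":-72,"tz":0,"ax":0,"ay":0,"az":-0.096},
    {"tx":-118,"ty":-75,"tz":0,"ax":0,"ay":0,"az":-0.096},
    {"tx":-118,"ty":-75,"tz":0,"ax":0,"ay":0,"az":-0.096},
    {"tx":-118,"ty":-75,"tz":0,"ax":0,"ay":0,"az":-0.096},
    {"tx":-118,"ty":-75,"tz":0,"ax":0,"ay":0,"az":-0.096},
    {"tx":-118,"ty":-75,"tz":0,"ax":0,"ay":0,"az":-0.096},
    {"tx":-118,"ty":-75,"tz":0,"ax":0,"ay":0,"az":-0.096}
  ]
}}

```text
clock: 2.6
ee_pos: [597.9, -51.7, 231.4]
orientation: [180.0, 0.0, 158.9]
wrist_force: [0.3, -0.1, 0.9]
width: 59.9
```

```bash
python3 - <<'E'
from h import *
s=bot.get_state();print(s['ee_pos'],s['orientation'],s['joints'],s['torque'],s['wrist_force'])
cap('side','s1'); cap('top','t1')
a=cv2.imread('pics/s1.png');b=cv2.imread('pics/t1.png')
o=np.hstack([cv2.resize(a[60:280,220:420],None,fx=2,fy=2),cv2.resize(b[100:320,240:440],None,fx=2,fy=2)]);cv2.imwrite('pics/c1.png',o)
E
```

```text
[597.87489383 -51.7045264  231.38073037] [1.79998696e+02 5.43303093e-03 1.58945666e+02] [-1.62637182e+01  1.35097597e+01  8.83241824e+01  8.64414184e-04
  7.81605349e+01 -8.52095617e+01] [-0.06550054  0.02619018 -0.03956476] [ 0.34799686 -0.07281453  0.86602832]
```

View pics/c1.png

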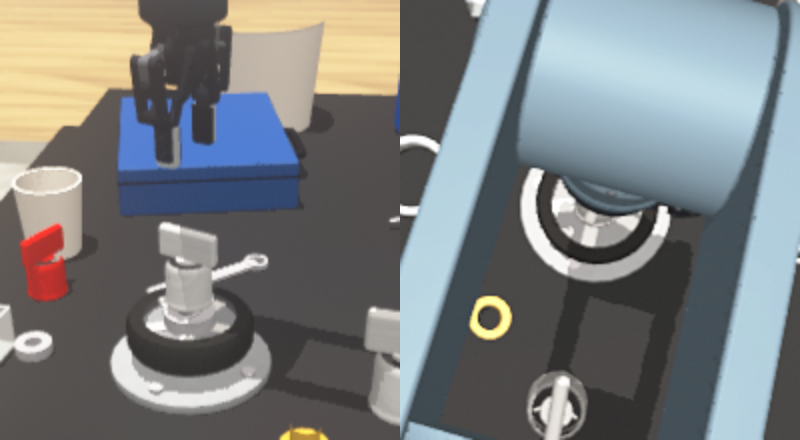

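Emit:
{"name": "step_arm", "arguments": {
  "steps": [
    {"tx":0,"ty":0,"tz":15,"ax":0,"ay":0,"az":0},
    {"tx":0,"ty":0,"tz":35,"ax":0,"ay":0,"az":0},
    {"tx":0,"ty":0,"tz":55,"ax":0,"ay":0,"az":0},
    {"tx":0,"ty":0,"tz":70,"ax":0,"ay":0,"az":0},
    {"tx":0,"ty":0,"tz":82,"ax":0,"ay":0,"az":0},
    {"tx":0,"ty":0,"tz":90,"ax":0,"ay":0,"az":0},
    {"tx":0,"ty":0,"tz":95,"ax":0,"ay":0,"az":0},
    {"tx":0,"ty":0,"tz":97,"ax":0,"ay":0,"az":0},
    {"tx":0,"ty":0,"tz":97,"ax":0,"ay":0,"az":0},
    {"tx":0,"ty":0,"tz":97,"ax":0,"ay":0,"az":0}
  ],
  "jaw": 0.4
}}

```text
clock: 3.95
ee_pos: [598.2, -52.0, 134.8]
orientation: [180.0, 0.0, 158.9]
wrist_force: [-0.3, -0.2, 0.0]
width: 25.7
```

```bash
python3 - <<'E'
from h import *
s=bot.get_state();print(s['ee_pos'],s['orientation'],s['torque'],s['wrist_force'],s['width'])
cap('side','s2')
crop('s2',255,90,375,210,5,'c2')
E
```

```text
[598.19866335 -52.04206463 134.78626726] [1.79998789e+02 4.83135295e-02 1.58928261e+02] [-0.02997771 -0.00196723 -0.00353367] [-0.25363965 -0.21787758  0.03118961] 25.715019760778812
```

View pics/c2.png

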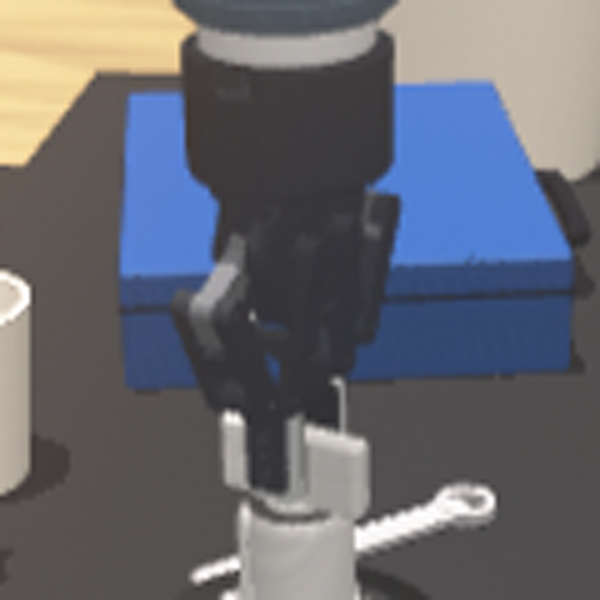

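Emit:
{"name": "step_arm", "arguments": {
  "steps": [
    {"tx":0,"ty":0,"tz":0,"ax":0,"ay":0,"az":0},
    {"tx":0,"ty":0,"tz":0,"ax":0,"ay":0,"az":0},
    {"tx":0,"ty":0,"tz":0,"ax":0,"ay":0,"az":0},
    {"tx":0,"ty":0,"tz":0,"ax":0,"ay":0,"az":0},
    {"tx":0,"ty":0,"tz":0,"ax":0,"ay":0,"az":-0.04},
    {"tx":0,"ty":0,"tz":0,"ax":0,"ay":0,"az":-0.08},
    {"tx":0,"ty":0,"tz":0,"ax":0,"ay":0,"az":-0.12},
    {"tx":0,"ty":0,"tz":0,"ax":0,"ay":0,"az":-0.16},
    {"tx":0,"ty":0,"tz":0,"ax":0,"ay":0,"az":-0.2},
    {"tx":0,"ty":0,"tz":0,"ax":0,"ay":0,"az":-0.24}
  ],
  "jaw": 0.66
}}

```text
clock: 5.25
ee_pos: [598.0, -52.0, 134.3]
orientation: [-180.0, 0.0, 172.8]
wrist_force: [-0.3, 0.0, -0.1]
width: 14.2
```

```bash
cat > look.py <<'E'
import sys
from h import *
n=sys.argv[1]
s=bot.get_state();print({k:np.round(s[k],2).tolist() for k in('ee_pos','orientation','torque','wrist_force','width')})
cap('side',n)
crop(n,265,140,365,240,6,'c'+n)
E
python3 look.py s3
```

```text
{'ee_pos': [598.0, -52.02, 134.31], 'orientation': [-179.99, 0.01, 172.75], 'torque': [-0.05, -0.08, -0.02], 'wrist_force': [-0.26, 0.03, -0.07], 'width': 14.24}
```

View pics/cs3.png

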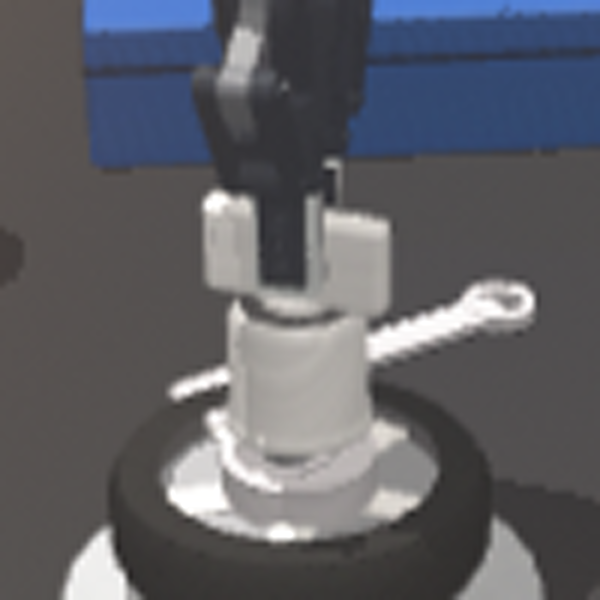

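Emit:
{"name": "step_arm", "arguments": {
  "steps": [
    {"tx":0,"ty":0,"tz":0,"ax":0,"ay":0,"az":-0.03},
    {"tx":0,"ty":0,"tz":0,"ax":0,"ay":0,"az":-0.06},
    {"tx":0,"ty":0,"tz":0,"ax":0,"ay":0,"az":-0.09},
    {"tx":0,"ty":0,"tz":0,"ax":0,"ay":0,"az":-0.12},
    {"tx":0,"ty":0,"tz":0,"ax":0,"ay":0,"az":-0.15},
    {"tx":0,"ty":0,"tz":0,"ax":0,"ay":0,"az":-0.18},
    {"tx":0,"ty":0,"tz":0,"ax":0,"ay":0,"az":-0.21},
    {"tx":0,"ty":0,"tz":0,"ax":0,"ay":0,"az":-0.24},
    {"tx":0,"ty":0,"tz":0,"ax":0,"ay":0,"az":-0.24},
    {"tx":0,"ty":0,"tz":0,"ax":0,"ay":0,"az":-0.24}
  ]
}}

```text
clock: 6.55
ee_pos: [598.0, -51.8, 134.4]
orientation: [180.0, 0.0, -173.6]
wrist_force: [0.8, 0.1, 0.3]
width: 14.3
```

```bash
python3 look.py s4
```

```text
{'ee_pos': [598.04, -51.79, 134.4], 'orientation': [179.99, 0.02, -173.58], 'torque': [0.11, -0.03, -0.02], 'wrist_force': [0.77, 0.14, 0.31], 'width': 14.32}
```

View pics/cs4.png

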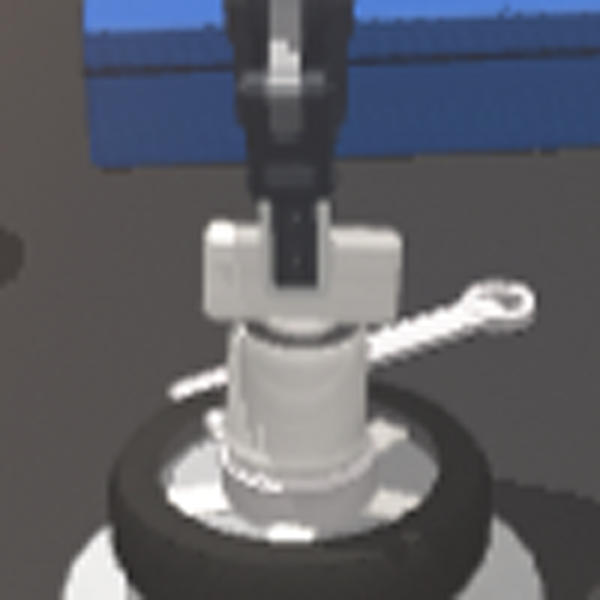

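```bash
python3 - <<'E'
from h import *
for fn in ['s3','s4']:
  c=load(fn)
  for dz,yaw in [(150,-13),(142.5,-13),(150,3),(142.5,3)]:
    if (fn=='s3')!=(yaw<0): continue
    a=np.radians(yaw);x=np.array([np.cos(a),np.sin(a),0]);y=np.array([-np.sin(a),np.cos(a),0]);o=np.array([598,-51.7,dz+11])
    print(fn,dz,np.round(((proj(c,[o+32*x+6*y,o-32*x+6*y,o-[0,0,33]])-[265,140]+.4)*6)).tolist())
E
```

```text
s3 150 [[200.0, 195.0], [386.0, 224.0], [301.0, 292.0]]
s3 142.5 [[201.0, 216.0], [387.0, 245.0], [302.0, 312.0]]
s4 150 [[198.0, 208.0], [397.0, 212.0], [301.0, 292.0]]
s4 142.5 [[199.0, 229.0], [397.0, 233.0], [302.0, 312.0]]
```

Emit:
{"name": "step_arm", "arguments": {
  "steps": [
    {"tx":0,"ty":0,"tz":2,"ax":0,"ay":0,"az":0},
    {"tx":0,"ty":0,"tz":4,"ax":0,"ay":0,"az":0.05},
    {"tx":0,"ty":0,"tz":6,"ax":0,"ay":0,"az":0.1},
    {"tx":0,"ty":0,"tz":6.5,"ax":0,"ay":0,"az":0.16},
    {"tx":0,"ty":0,"tz":7,"ax":0,"ay":0,"az":0.22},
    {"tx":0,"ty":0,"tz":7.2,"ax":0,"ay":0,"az":0.28},
    {"tx":0,"ty":0,"tz":7.4,"ax":0,"ay":0,"az":0.34},
    {"tx":0,"ty":0,"tz":7.6,"ax":0,"ay":0,"az":0.4},
    {"tx":0,"ty":0,"tz":7.8,"ax":0,"ay":0,"az":0.45},
    {"tx":0,"ty":0,"tz":8,"ax":0,"ay":0,"az":0.5}
  ],
  "newtons": 60
}}

```text
clock: 7.85
ee_pos: [597.8, -52.0, 126.2]
orientation: [-180.0, -0.0, 157.7]
wrist_force: [-0.4, -0.1, -0.0]
width: 14.6
```

```bash
python3 look.py s5
```

```text
{'ee_pos': [597.85, -52.04, 126.18], 'orientation': [-179.99, -0.01, 157.68], 'torque': [-0.03, 0.04, -0.0], 'wrist_force': [-0.36, -0.09, -0.01], 'width': 14.58}
```

View pics/cs5.png

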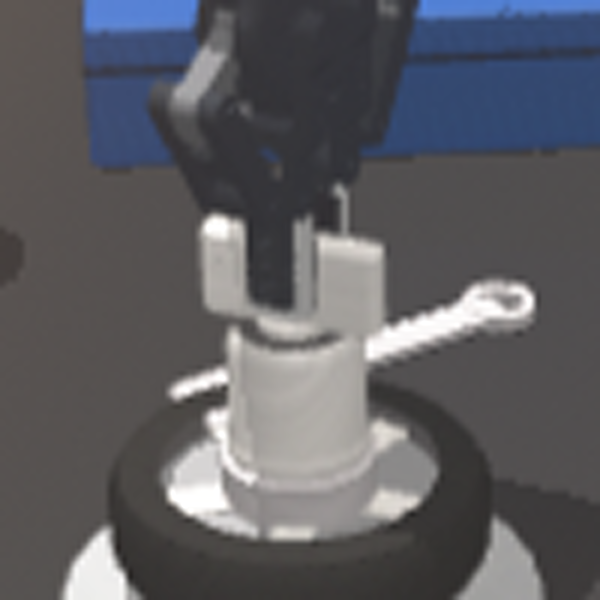

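Emit:
{"name": "step_arm", "arguments": {
  "steps": [
    {"tx":0,"ty":0,"tz":0.2,"ax":0,"ay":0,"az":0.05},
    {"tx":0,"ty":0,"tz":0.4,"ax":0,"ay":0,"az":0.1},
    {"tx":0,"ty":0,"tz":0.6,"ax":0,"ay":0,"az":0.15},
    {"tx":0,"ty":0,"tz":0.9,"ax":0,"ay":0,"az":0.22},
    {"tx":0,"ty":0,"tz":1.2,"ax":0,"ay":0,"az":0.29},
    {"tx":0,"ty":0,"tz":1.5,"ax":0,"ay":0,"az":0.36},
    {"tx":0,"ty":0,"tz":1.7,"ax":0,"ay":0,"az":0.42},
    {"tx":0,"ty":0,"tz":2.0,"ax":0,"ay":0,"az":0.48},
    {"tx":0,"ty":0,"tz":2.2,"ax":0,"ay":0,"az":0.54},
    {"tx":0,"ty":0,"tz":2.4,"ax":0,"ay":0,"az":0.6}
  ]
}}

```text
clock: 9.15
ee_pos: [598.2, -51.5, 124.5]
orientation: [180.0, 0.0, 123.4]
wrist_force: [-0.9, 2.2, 4.2]
width: 14.4
```

```bash
python3 look.py s6
```

```text
{'ee_pos': [598.24, -51.55, 124.55], 'orientation': [179.95, 0.01, 123.36], 'torque': [0.4, 0.16, 0.16], 'wrist_force': [-0.93, 2.23, 4.24], 'width': 14.36}
```

View pics/cs6.png

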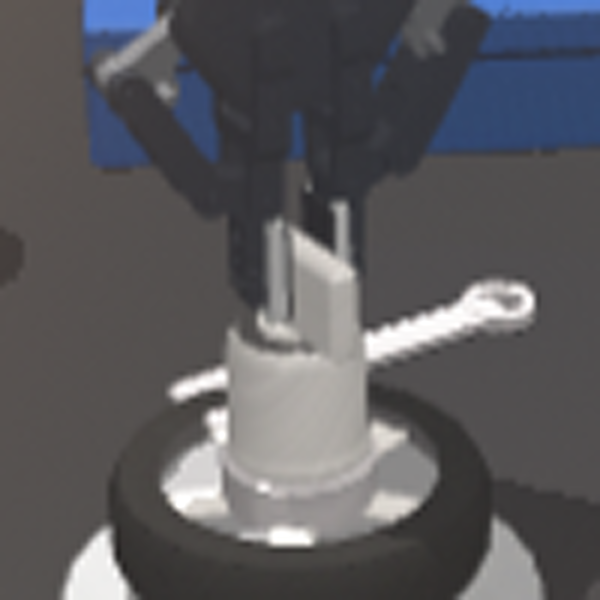

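Emit:
{"name": "step_arm", "arguments": {
  "steps": [
    {"tx":0,"ty":0,"tz":0.1,"ax":0,"ay":0,"az":0.04},
    {"tx":0,"ty":0,"tz":0.3,"ax":0,"ay":0,"az":0.08},
    {"tx":0,"ty":0,"tz":0.4,"ax":0,"ay":0,"az":0.12},
    {"tx":0,"ty":0,"tz":0.6,"ax":0,"ay":0,"az":0.16},
    {"tx":0,"ty":0,"tz":0.8,"ax":0,"ay":0,"az":0.2},
    {"tx":0,"ty":0,"tz":0.9,"ax":0,"ay":0,"az":0.24},
    {"tx":0,"ty":0,"tz":1.1,"ax":0,"ay":0,"az":0.28},
    {"tx":0,"ty":0,"tz":1.2,"ax":0,"ay":0,"az":0.32},
    {"tx":0,"ty":0,"tz":1.4,"ax":0,"ay":0,"az":0.35},
    {"tx":0,"ty":0,"tz":1.4,"ax":0,"ay":0,"az":0.35}
  ]
}}

```text
clock: 10.45
ee_pos: [598.5, -51.3, 123.5]
orientation: [179.9, -0.0, 103.5]
wrist_force: [-0.6, 4.4, 5.7]
width: 14.3
```

```bash
python3 look.py s7
```

```text
{'ee_pos': [598.54, -51.29, 123.51], 'orientation': [179.91, -0.02, 103.45], 'torque': [0.61, 0.13, 0.16], 'wrist_force': [-0.57, 4.41, 5.68], 'width': 14.34}
```

View pics/cs7.png

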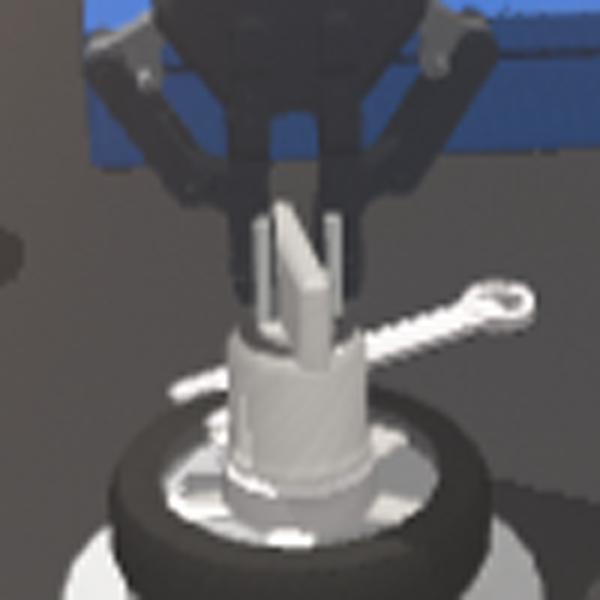

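Emit:
{"name": "step_arm", "arguments": {
  "steps": [
    {"tx":0,"ty":0,"tz":0.1,"ax":0,"ay":0,"az":0.04},
    {"tx":0,"ty":0,"tz":0.3,"ax":0,"ay":0,"az":0.08},
    {"tx":0,"ty":0,"tz":0.4,"ax":0,"ay":0,"az":0.12},
    {"tx":0,"ty":0,"tz":0.6,"ax":0,"ay":0,"az":0.16},
    {"tx":0,"ty":0,"tz":0.8,"ax":0,"ay":0,"az":0.2},
    {"tx":0,"ty":0,"tz":0.9,"ax":0,"ay":0,"az":0.24},
    {"tx":0,"ty":0,"tz":1.1,"ax":0,"ay":0,"az":0.27},
    {"tx":0,"ty":0,"tz":1.2,"ax":0,"ay":0,"az":0.3},
    {"tx":0,"ty":0,"tz":1.2,"ax":0,"ay":0,"az":0.3},
    {"tx":0,"ty":0,"tz":1.2,"ax":0,"ay":0,"az":0.3}
  ]
}}

```text
clock: 11.75
ee_pos: [599.0, -51.2, 122.8]
orientation: [179.8, -0.1, 86.3]
wrist_force: [-0.2, 3.8, 8.2]
width: 14.6
```

```bash
python3 look.py s8
```

```text
{'ee_pos': [599.04, -51.19, 122.76], 'orientation': [179.85, -0.05, 86.28], 'torque': [0.7, 0.01, 0.16], 'wrist_force': [-0.16, 3.78, 8.22], 'width': 14.56}
```

View pics/cs8.png

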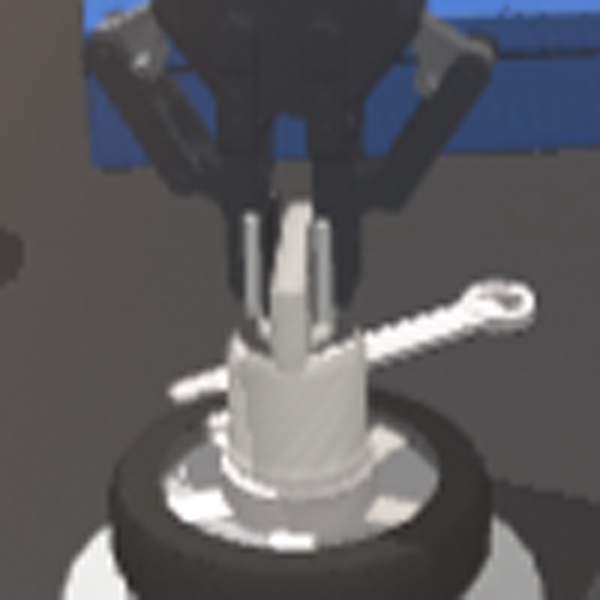

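Emit:
{"name": "step_arm", "arguments": {
  "steps": [
    {"tx":0,"ty":0,"tz":0,"ax":0,"ay":0,"az":0.03},
    {"tx":0,"ty":0,"tz":0,"ax":0,"ay":0,"az":0.06},
    {"tx":0,"ty":0,"tz":0,"ax":0,"ay":0,"az":0.09},
    {"tx":0,"ty":0,"tz":0,"ax":0,"ay":0,"az":0.12},
    {"tx":0,"ty":0,"tz":0,"ax":0,"ay":0,"az":0.15},
    {"tx":0,"ty":0,"tz":0.1,"ax":0,"ay":0,"az":0.18},
    {"tx":0,"ty":0,"tz":0.2,"ax":0,"ay":0,"az":0.2},
    {"tx":0,"ty":0,"tz":0.2,"ax":0,"ay":0,"az":0.2},
    {"tx":0,"ty":0,"tz":0.2,"ax":0,"ay":0,"az":0.2},
    {"tx":0,"ty":0,"tz":0.2,"ax":0,"ay":0,"az":0.2}
  ]
}}

```text
clock: 13.05
ee_pos: [599.2, -51.1, 122.4]
orientation: [179.8, -0.1, 74.8]
wrist_force: [1.6, 4.0, 6.3]
width: 14.3
```

```bash
python3 look.py s9
```

```text
{'ee_pos': [599.22, -51.14, 122.44], 'orientation': [179.84, -0.09, 74.83], 'torque': [0.74, -0.18, 0.2], 'wrist_force': [1.62, 4.0, 6.33], 'width': 14.33}
```

View pics/cs9.png

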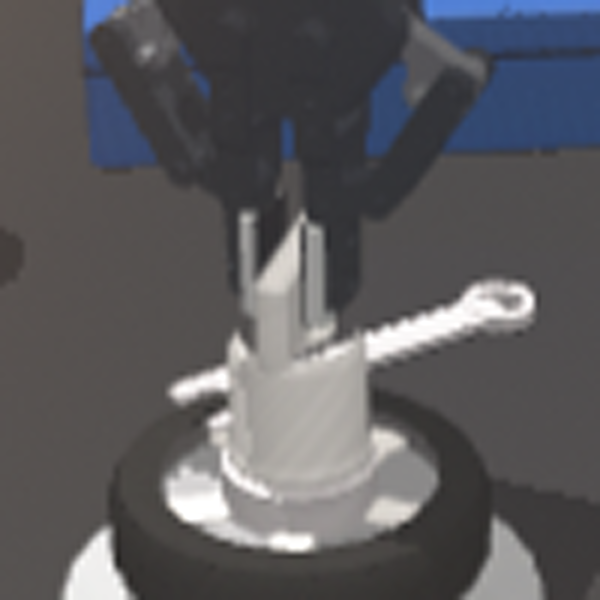

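Emit:
{"name": "step_arm", "arguments": {
  "steps": [
    {"tx":0,"ty":0,"tz":0,"ax":0,"ay":0,"az":0.03},
    {"tx":0,"ty":0,"tz":0.1,"ax":0,"ay":0,"az":0.06},
    {"tx":0,"ty":0,"tz":0.2,"ax":0,"ay":0,"az":0.09},
    {"tx":0,"ty":0,"tz":0.3,"ax":0,"ay":0,"az":0.12},
    {"tx":0,"ty":0,"tz":0.4,"ax":0,"ay":0,"az":0.15},
    {"tx":0,"ty":0,"tz":0.5,"ax":0,"ay":0,"az":0.18},
    {"tx":0,"ty":0,"tz":0.6,"ax":0,"ay":0,"az":0.2},
    {"tx":0,"ty":0,"tz":0.6,"ax":0,"ay":0,"az":0.2},
    {"tx":0,"ty":0,"tz":0.6,"ax":0,"ay":0,"az":0.2},
    {"tx":0,"ty":0,"tz":0.6,"ax":0,"ay":0,"az":0.2}
  ]
}}

```text
clock: 14.35
ee_pos: [599.7, -51.0, 121.8]
orientation: [179.8, -0.2, 63.4]
wrist_force: [2.7, 4.2, 4.9]
width: 14.4
```

```bash
python3 look.py s10
```

```text
{'ee_pos': [599.68, -51.05, 121.8], 'orientation': [179.81, -0.15, 63.37], 'torque': [0.75, -0.5, 0.18], 'wrist_force': [2.66, 4.17, 4.94], 'width': 14.43}
```

View pics/cs10.png

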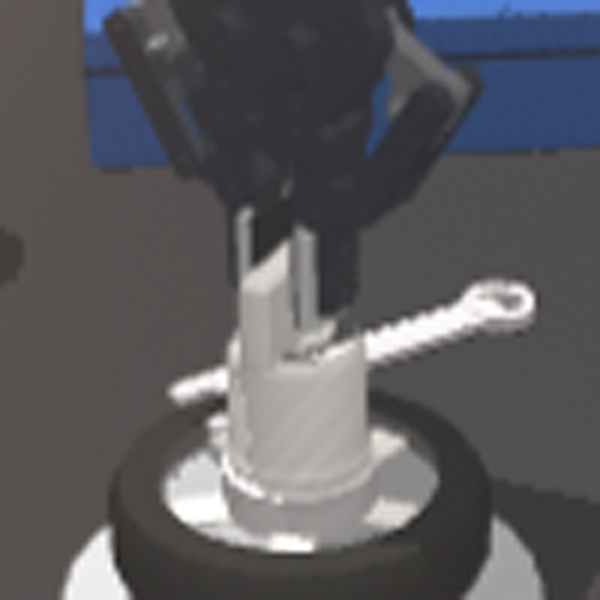

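Emit:
{"name": "step_arm", "arguments": {
  "steps": [
    {"tx":0.5,"ty":0.3,"tz":0,"ax":0,"ay":0,"az":0.02},
    {"tx":1,"ty":0.6,"tz":0.1,"ax":0,"ay":0,"az":0.05},
    {"tx":1.5,"ty":0.9,"tz":0.2,"ax":0,"ay":0,"az":0.08},
    {"tx":1.5,"ty":0.9,"tz":0.3,"ax":0,"ay":0,"az":0.11},
    {"tx":1.5,"ty":0.9,"tz":0.4,"ax":0,"ay":0,"az":0.14},
    {"tx":1.5,"ty":0.9,"tz":0.5,"ax":0,"ay":0,"az":0.17},
    {"tx":1.5,"ty":0.9,"tz":0.6,"ax":0,"ay":0,"az":0.2},
    {"tx":1.5,"ty":0.9,"tz":0.6,"ax":0,"ay":0,"az":0.2},
    {"tx":1.5,"ty":0.9,"tz":0.6,"ax":0,"ay":0,"az":0.2},
    {"tx":1.5,"ty":0.9,"tz":0.6,"ax":0,"ay":0,"az":0.2}
  ]
}}

```text
clock: 15.65
ee_pos: [600.5, -50.5, 121.4]
orientation: [179.9, -0.1, 51.9]
wrist_force: [1.1, 4.5, 8.4]
width: 14.4
```

```bash
python3 look.py s11
```

```text
{'ee_pos': [600.55, -50.54, 121.41], 'orientation': [179.88, -0.1, 51.9], 'torque': [0.61, -0.0, 0.29], 'wrist_force': [1.08, 4.55, 8.43], 'width': 14.45}
```

View pics/cs11.png

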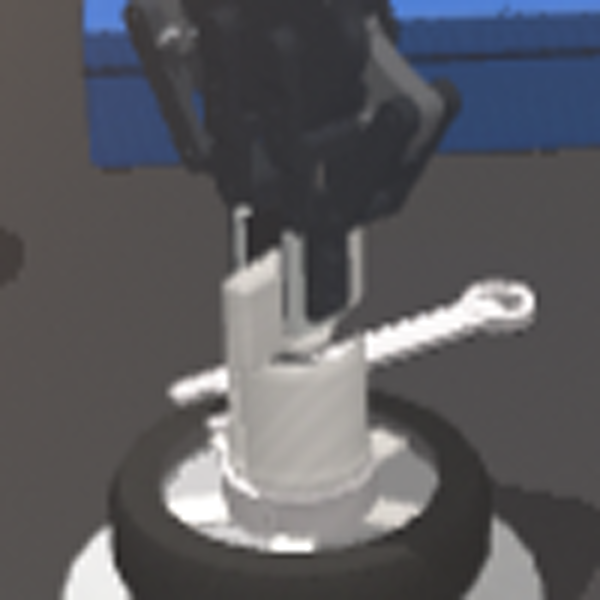

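```bash
cat > ov.py <<'E'
import sys
from h import *
fn,yaw=sys.argv[1],float(sys.argv[2])
c=load(fn)
for z in (135,137,139):
    a=np.radians(yaw);x=np.array([np.cos(a),np.sin(a),0]);y=np.array([-np.sin(a),np.cos(a),0]);o=np.array([598,-51.7,z+11])
    P=[o-32*x+6*y,o-32*x-6*y,o+32*x+6*y,o+32*x-6*y,o-32*x+6*y-[0,0,33]]+[[598-24,-51.7,z-22],[598+24,-51.7,z-22],[598,-51.7+24,z-22],[598,-51.7+24,z-69]]
    print(z,np.round(((proj(c,P)-[265,140]+.4)*6)).tolist())
E
python3 ov.py s11 -122;python3 ov.py s9 -99
```

```text
135 [[221.0, 274.0], [249.0, 285.0], [348.0, 204.0], [376.0, 214.0], [224.0, 364.0], [374.0, 336.0], [231.0, 329.0], [292.0, 368.0], [295.0, 491.0]]
137 [[220.0, 268.0], [249.0, 279.0], [348.0, 199.0], [376.0, 208.0], [224.0, 359.0], [374.0, 330.0], [230.0, 323.0], [291.0, 362.0], [295.0, 485.0]]
139 [[220.0, 263.0], [249.0, 273.0], [348.0, 193.0], [376.0, 203.0], [224.0, 353.0], [374.0, 325.0], [230.0, 318.0], [291.0, 357.0], [295.0, 480.0]]
135 [[252.0, 285.0], [288.0, 290.0], [311.0, 200.0], [345.0, 204.0], [255.0, 376.0], [374.0, 336.0], [231.0, 329.0], [292.0, 368.0], [295.0, 491.0]]
137 [[252.0, 280.0], [288.0, 284.0], [311.0, 194.0], [345.0, 198.0], [255.0, 371.0], [374.0, 330.0], [230.0, 323.0], [291.0, 362.0], [295.0, 485.0]]
139 [[251.0, 274.0], [288.0, 279.0], [311.0, 189.0], [345.0, 193.0], [255.0, 365.0], [374.0, 325.0], [230.0, 318.0], [291.0, 357.0], [295.0, 480.0]]
```

Emit:
{"name": "step_arm", "arguments": {
  "steps": [
    {"tx":0,"ty":0,"tz":0,"ax":0,"ay":0,"az":0.02},
    {"tx":0,"ty":0,"tz":0,"ax":0,"ay":0,"az":0.04},
    {"tx":0,"ty":0,"tz":0,"ax":0,"ay":0,"az":0.06},
    {"tx":0,"ty":0,"tz":0,"ax":0,"ay":0,"az":0.08},
    {"tx":0,"ty":0,"tz":0,"ax":0,"ay":0,"az":0.1},
    {"tx":0,"ty":0,"tz":0,"ax":0,"ay":0,"az":0.12},
    {"tx":0,"ty":0,"tz":0,"ax":0,"ay":0,"az":0.12},
    {"tx":0,"ty":0,"tz":0,"ax":0,"ay":0,"az":0.12},
    {"tx":0,"ty":0,"tz":0,"ax":0,"ay":0,"az":0.12},
    {"tx":0,"ty":0,"tz":0,"ax":0,"ay":0,"az":0.12}
  ]
}}

```text
clock: 16.95
ee_pos: [600.4, -50.7, 121.4]
orientation: [179.9, -0.1, 45.1]
wrist_force: [0.0, 3.3, 8.8]
width: 14.7
```

```bash
python3 look.py s12
```

```text
{'ee_pos': [600.4, -50.7, 121.4], 'orientation': [179.89, -0.08, 45.08], 'torque': [0.47, 0.14, 0.73], 'wrist_force': [0.02, 3.28, 8.84], 'width': 14.67}
```

View pics/cs12.png

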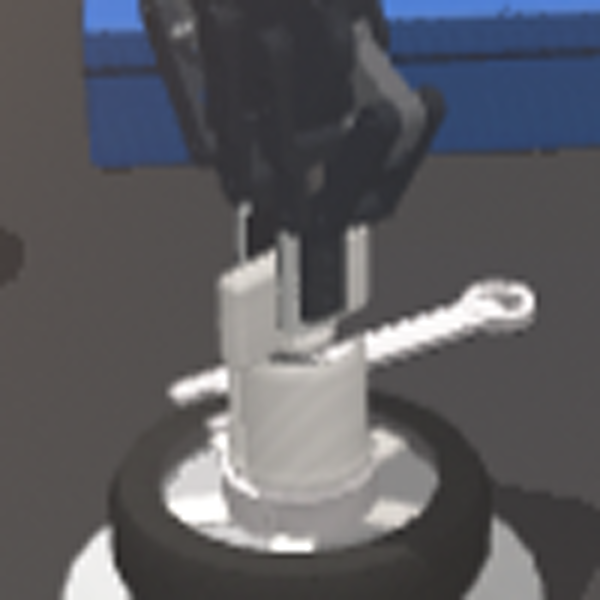

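Emit:
{"name": "step_arm", "arguments": {
  "steps": [
    {"tx":0,"ty":0,"tz":0,"ax":0,"ay":0,"az":0},
    {"tx":0,"ty":0,"tz":0,"ax":0,"ay":0,"az":0},
    {"tx":0,"ty":0,"tz":0,"ax":0,"ay":0,"az":0},
    {"tx":0,"ty":0,"tz":0,"ax":0,"ay":0,"az":0},
    {"tx":0,"ty":0,"tz":0,"ax":0,"ay":0,"az":0},
    {"tx":0,"ty":0,"tz":-2,"ax":0,"ay":0,"az":0},
    {"tx":0,"ty":0,"tz":-6,"ax":0,"ay":0,"az":0},
    {"tx":0,"ty":0,"tz":-12,"ax":0,"ay":0,"az":0},
    {"tx":0,"ty":0,"tz":-20,"ax":0,"ay":0,"az":0},
    {"tx":0,"ty":0,"tz":-30,"ax":0,"ay":0,"az":0}
  ],
  "jaw": 0.1
}}

```text
clock: 18.25
ee_pos: [599.4, -51.0, 150.6]
orientation: [180.0, -0.0, 44.9]
wrist_force: [0.2, -0.4, 1.0]
width: 38.7
```

Emit:
{"name": "step_arm", "arguments": {
  "steps": [
    {"tx":0,"ty":0,"tz":-12,"ax":0,"ay":0,"az":0},
    {"tx":0,"ty":0,"tz":-24,"ax":0,"ay":0,"az":0},
    {"tx":0,"ty":0,"tz":-36,"ax":0,"ay":0,"az":0},
    {"tx":0,"ty":0,"tz":-48,"ax":0,"ay":0,"az":0},
    {"tx":0,"ty":0,"tz":-60,"ax":0,"ay":0,"az":0},
    {"tx":0,"ty":0,"tz":-70,"ax":0,"ay":0,"az":0},
    {"tx":0,"ty":0,"tz":-76,"ax":0,"ay":0,"az":0},
    {"tx":0,"ty":0,"tz":-80,"ax":0,"ay":0,"az":0},
    {"tx":0,"ty":0,"tz":-80,"ax":0,"ay":0,"az":0},
    {"tx":0,"ty":0,"tz":-80,"ax":0,"ay":0,"az":0}
  ]
}}

```text
clock: 19.5
ee_pos: [599.1, -50.9, 229.4]
orientation: [-180.0, 0.0, 44.9]
wrist_force: [-0.5, 0.3, -0.3]
width: 38.5
```

```bash
python3 look.py s13; python3 ov.py s13 -126
```

```text
{'ee_pos': [599.15, -50.94, 229.43], 'orientation': [-179.96, 0.02, 44.91], 'torque': [0.03, 0.0, -0.04], 'wrist_force': [-0.46, 0.3, -0.31], 'width': 38.49}
135 [[216.0, 271.0], [243.0, 283.0], [354.0, 206.0], [380.0, 216.0], [220.0, 361.0], [374.0, 336.0], [231.0, 329.0], [292.0, 368.0], [295.0, 491.0]]
137 [[216.0, 266.0], [243.0, 277.0], [354.0, 200.0], [380.0, 211.0], [220.0, 356.0], [374.0, 330.0], [230.0, 323.0], [291.0, 362.0], [295.0, 485.0]]
139 [[216.0, 260.0], [243.0, 272.0], [354.0, 195.0], [380.0, 205.0], [220.0, 351.0], [374.0, 325.0], [230.0, 318.0], [291.0, 357.0], [295.0, 480.0]]
```

View pics/cs13.png

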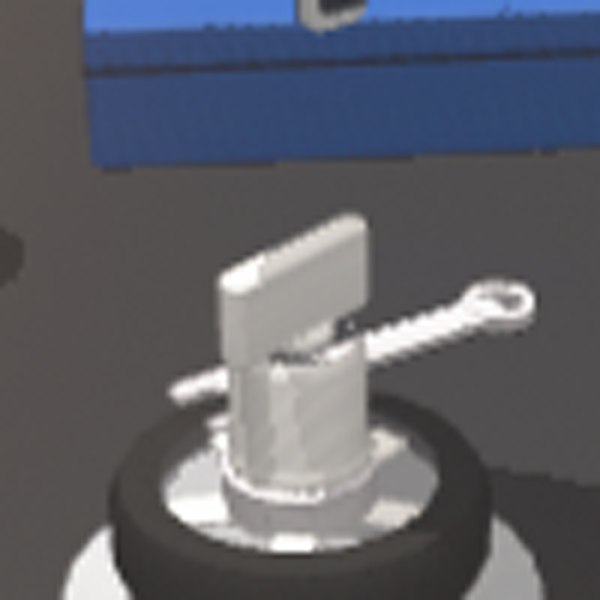

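```bash
python3 - <<'E'
from h import *
def prof(fn,u,a,b):
    return cv2.imread(f'pics/{fn}.png')[a:b,u].mean(1).round().astype(int).tolist()
for u in (308,314,318,322):
  for fn in('s3','s5','s9','s11','s13'): print(u,fn,prof(fn,u,216,240))
c=load('s13')
for z in(70,66): print(proj(c,[[598,-51.7+27,z],[598,-51.7+48,z]]))
E
python3 -c "
import cv2,numpy as np
a=[cv2.resize(cv2.imread(f'pics/{f}.png')[195:250,275:355],None,fx=5,fy=5,interpolation=cv2.INTER_CUBIC) for f in('s4','s13')]
cv2.imwrite('pics/cmp.png',np.hstack(a))"
```

```text
308 s3 [176, 179, 212, 248, 244, 189, 150, 148, 148, 149, 147, 160, 189, 159, 72, 72, 73, 69, 61, 61, 58, 57, 56, 56]
308 s5 [168, 169, 158, 163, 176, 153, 138, 137, 137, 138, 137, 135, 134, 111, 72, 72, 73, 69, 62, 60, 58, 57, 55, 55]
308 s9 [160, 167, 173, 165, 200, 245, 225, 145, 148, 148, 149, 148, 151, 177, 192, 97, 71, 72, 72, 65, 61, 59, 57, 56]
308 s11 [161, 164, 170, 169, 162, 172, 172, 149, 148, 148, 147, 148, 151, 176, 202, 156, 70, 70, 71, 67, 60, 59, 57, 56]
308 s13 [162, 163, 165, 164, 159, 202, 235, 151, 146, 145, 146, 146, 150, 174, 200, 155, 71, 71, 71, 67, 60, 59, 57, 57]
314 s3 [114, 141, 179, 171, 182, 169, 141, 144, 147, 148, 147, 161, 202, 191, 86, 72, 73, 69, 63, 60, 59, 58, 56, 54]
314 s5 [172, 178, 174, 167, 173, 169, 141, 143, 147, 147, 147, 161, 201, 191, 87, 72, 72, 70, 63, 59, 59, 58, 56, 55]
314 s9 [174, 173, 176, 178, 167, 165, 174, 157, 143, 146, 148, 148, 156, 229, 254, 230, 72, 72, 71, 67, 60, 59, 57, 56]
314 s11 [172, 175, 178, 181, 174, 163, 173, 169, 140, 145, 147, 147, 151, 177, 239, 252, 72, 72, 72, 69, 60, 59, 58, 56]
314 s13 [184, 185, 188, 19
[... 702 characters left out ...]
3, 184, 185, 180, 164, 144, 147, 148, 148, 146, 144, 142, 128, 86, 56, 55, 60, 66, 60, 59, 58, 56, 55, 55]
322 s5 [175, 163, 171, 180, 164, 145, 147, 148, 148, 146, 144, 141, 130, 96, 72, 72, 72, 66, 60, 60, 58, 56, 55, 55]
322 s9 [169, 178, 170, 161, 174, 170, 142, 146, 148, 148, 146, 145, 142, 134, 110, 72, 71, 72, 70, 61, 60, 58, 56, 55]
322 s11 [170, 173, 179, 167, 172, 173, 146, 145, 148, 149, 147, 145, 144, 141, 127, 82, 71, 71, 71, 63, 60, 58, 57, 56]
322 s13 [167, 172, 178, 168, 171, 170, 145, 144, 146, 147, 146, 144, 143, 163, 189, 95, 71, 71, 70, 64, 59, 58, 57, 55]
[[313.47223496 220.45616713]
 [311.91252402 226.201855  ]]
[[313.5178711  222.15631662]
 [311.96299414 227.92556975]]
```

View pics/cmp.png

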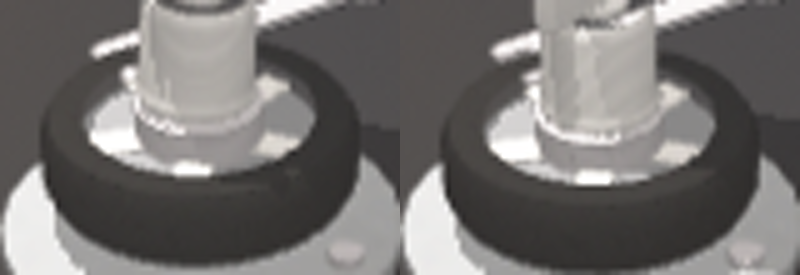

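```bash
python3 - <<'E'
from h import *
bot.job_done(); print(bot.get_state()['clock'])
E
```

```text
the job is handed in; nothing more can be done
the job is handed in; nothing more can be done
```

I turned the nut backward with the jaws loosely round its wing bar until it dropped into the thread. I then ran it forward until it came up snug, opened the jaws, raised the arm clear and handed the job in at about 19.6 s.

**Drop:** the nut's point went from about 150 mm to about 142.5–143 mm, read from the side picture. The arm felt almost no force while turning back.

**Snug:** the turning torque was about 0.16–0.2 N m while the spring was being pressed, then 0.29. It reached 0.73 N m on the last small turn, slightly above the 0.4–0.7 N m range given. Wrist forces during the turning stayed under 10 N in the readings taken after each move.

**After letting go:**
- The nut's point is at about 135 mm, it looks upright, and it did not spring back.
- The wheel's edge moved down about 1.7 pixels, which matches the full 4 mm.
- The robot touches nothing; wrist force and torque are near zero.

**Not checked or in disagreement:**
- The force of the nut on the wheel could not be measured; I am inferring it from the torque.
- The tool drifted 1–2 mm sideways from my measured axle centre during the run. I moved it to follow, so that centre may have been off by that much.
- The other items on the bench were not measured again at the end. The arm only passed well above them.

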